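Take the red hand stamp out of its keyhole rack and stand it in the tray

TASK

Take the red-handled stamp down from the stamp rack: slide it along its slot to the round wide end, lift it out there, then set it down gently, upright, in the small dark wooden tray and let go. Leave the blue-handled stamp hanging where it is.

Things in the scene. Friction and masses are not known exactly. Their poses are not given: they have to be found in the camera images.
- red_stamp_grip (a point): Middle of the red handle, on the axis of an upright loose stamp 90 mm tall, 0.12 kg; 66 mm above its underside. Upward: head 36 mm dia, 22 high; neck 10 dia, 16 long; collar 36 dia, 4 thick; straight red handle 26 dia, 48 high (grip here). z up. Hangs in a rack slot at the start: collar on the plate, head below it, this point 88 mm over the table; it can rise 8 mm in the slot.
- blue_stamp_grip (a point): Same point on a second stamp, alike but with a blue handle, hanging in the rack's other slot; it stays there. Either stamp may be in either slot.
- rack: Fixed rack; grey plate, top 60 mm over the table, 8 thick; origin on the table, z up; spans x -85..70, y -100..100 mm. Two keyholes along its x, at y = -50 and +50: round hole 60 mm dia centred at x = -40 (robot side), 20 mm wide slot from it to x = +55. Stamps start at x = 15..42; the head passes only the round hole, axis within 10 mm of its centre, lifted over 40 mm.
- tray: Fixed shallow open tray of dark wood, 120 x 120 mm outside, 16 mm high, walls 5 mm thick, floor 5 mm thick. Origin under its centre on the table, z up. A stamp standing in it has its handle's middle 71 mm above the table.
Things that resemble listed ones, but are neither listed nor needed, are in the scene too. What is meant by the tray is not grey, and is the larger of those in its own colour.

How it is judged:
By the outcome, as a careful person would: the job done as asked, in the order asked, and still so for the second after the job is handed in, with the robot touching nothing.
It also fails if it takes over 48 s, if anything falls off the work surface, if the arm or the gripper's body presses on something with over 40 N, if the wrist force passes 120 N, or if a joint passes its speed limit or range.

ROBOT

A 6-joint arm with a two-finger parallel gripper is mounted at the origin on a cart in front of the work surface, level with it; the furniture and walls round the work are solid. World frame = base frame: x ahead of the robot, y to its left, z up, the work surface at z = 0. Lengths are in m, angles in rad, forces in N, time in s.
With the tool pointing down it reaches from about 0.35 to 0.775 m from the base axis. Payload 7.3 kg.
Tool frame: the origin (TCP) lies between the finger pads; the fingertips stand 11 mm ahead of it and the grasp point (between the pads) lies 8 mm behind it; z points along the fingers, y is the line along which they close (so a half turn about z gives the same grasp; the last joint's range is limited). The gripper opens to 92 mm and grips with 3 to 60 N. Pads are 19 mm wide; open, the fingers measure 130 mm over their backs; the gripper's body (75 mm by 190 mm) begins 47 mm behind the grasp point.
Start: joints at [-1.42, 0.342, 1.524, -0, 1.275, -0.146], TCP at [0.154, -0.502, 0.238] pointing down, gripper open.
Joint ranges: [-2.53, 2.53], [-0.77, 2.02], [0.04, 2.7], [-1, 4.14], [0.28, 2.66], [-3.11, 3.11]. Speed limits (rad/s): [2.57, 2.57, 3.14, 3.14, 3.14, 3.14].

INTERFACE

Orientations are given as [roll, pitch, yaw] about the fixed x, y, z axes, in that order (R = Rz(yaw) Ry(pitch) Rx(roll)).
In Python, from cell import bot gives the robot as it stands.
- The arm moves only by the tool servo_tool, never from a script. Its arguments are lists of equal length, an entry for each row: "translation": the shift along the tool's x, y, z in cm, a list of three; "roll": the turn about the tool's z in degrees; "gripper": the closure, from -1 (fully open) to 1 (shut), so that 0 is half open. In form: {"translation": [[x, y, z], ...], "roll": [roll, ...], "gripper": [gripper, ...]}. A call has 1 to 5 rows; each row is the pose to reach, as a shift and turn from the pose commanded when the call began, along the tool's axes at that moment; what a row does not reach only later rows make up. A row lasts 1/10 s, in which the tool goes at most 50 mm and 8.59 degrees, less where a joint would pass 70% of its speed; a pose out of reach is approached as far as the arm can. A call with a gripper value outside its range is refused whole. The fingers move at their own pace and stop on an object; "force" is the grip in N (left out, the last holds). Time passes only in rows, so rows that repeat a pose let the fingers close. It gives the time, the measured TCP pose, the force, the opening and the grip force at its end, in the units of the state.
- bot.read_state(): the state, without advancing time (a new reading comes with each control period).
- bot.capture(name): name is "scene" or "top" or "wrist"; returns a dict with "img" (480x640x3 uint8, red, green, blue), "fx", "fy", "cx", "cy" (pixels), "R" (3x3) and "t" (3): a world point X has camera coordinates R X + t. Camera axes: x right, y down, z forward; pixel columns grow to the right and rows downward; lengths in m; the calibration is good to about 2 mm. A picture is of the moment at which its call begins. There is no depth.
- bot.sign_off(): hands the job in; it is judged then, once.
The state is a dict: "time_s": time; "joint_pos": joint angles; "joint_vel": joint speeds; "tau": joint torques, N m; "eef_pos": TCP position; "tool_rot": TCP orientation; "contact_force": force on the tool from outside, world axes, zero at the start; "torque": the same for the moment, N m; "finger_gap": finger opening in m; "grip_force": force on a finger pad.
Only numpy, scipy, OpenCV 4.12 (cv2) and the standard library are available. Lean on these libraries where they do the work, as an engineer would, in place of code of your own. Each camera call takes 0.05 s, during which the arm holds its last target. There are 200 camera calls.

## Working session

There is one attempt and no reset: what is moved stays moved. The work goes in short steps, Python scripts to look and compute and a tool call to move; the robot and the scene stay as the last step left them, time stands still between calls to the robot, and variables do not carry over. Pictures are saved under pics/ and viewed, at most 10 in all, crops included, and the job is handed in when it is done.

Besides the shell and the picture viewer there is one more tool, called by a JSON object that holds its "name" and its "arguments". servo_tool: Moves the arm, as the interface text tells. Its arguments: {"type":"object","properties":{"translation":{"type":"array","items":{"type":"array","items":{"type":"number"}}},"roll":{"type":"array","items":{"type":"number"}},"gripper":{"type":"array","items":{"type":"number"}},"force":{"type":"number"}},"required":["translation","roll","gripper"]}

```bash
mkdir -p pics; cat > h.py <<'E'
import numpy as np, cv2
from cell import bot
def cap(n,f=None):
    c=bot.capture(n)
    if f: cv2.imwrite('pics/'+f,cv2.cvtColor(c['img'],cv2.COLOR_RGB2BGR))
    return c
def ray(c,u,v,z):
    R=np.array(c['R']);t=np.array(c['t']);o=-R.T@t
    d=R.T@np.array([(u-c['cx'])/c['fx'],(v-c['cy'])/c['fy'],1])
    return o+d*(z-o[2])/d[2]
def proj(c,X):
    p=np.array(c['R'])@np.array(X)+np.array(c['t'])
    return c['cx']+c['fx']*p[0]/p[2],c['cy']+c['fy']*p[1]/p[2]
E
python3 - <<'E'
from h import *
for n in('scene','top'):
    c=cap(n,n+'1.png');R=np.array(c['R']);print(n,(-R.T@c['t']).round(3))
s=bot.read_state();print(s['eef_pos'],s['tool_rot'],s['finger_gap'],s['time_s'])
E
```

```text
scene [0.055 0.76  0.832]
top [ 0.339 -0.005  1.421]
[ 0.15349536 -0.50169818  0.23711817] [-3.14025336e+00 -1.73993768e-04  2.96760559e-01] 0.0919743262072874 0.1
```

View pics/top1.png

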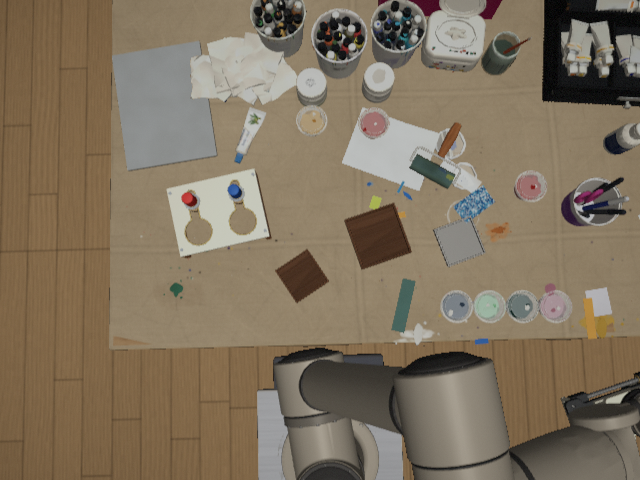

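View pics/scene1.png

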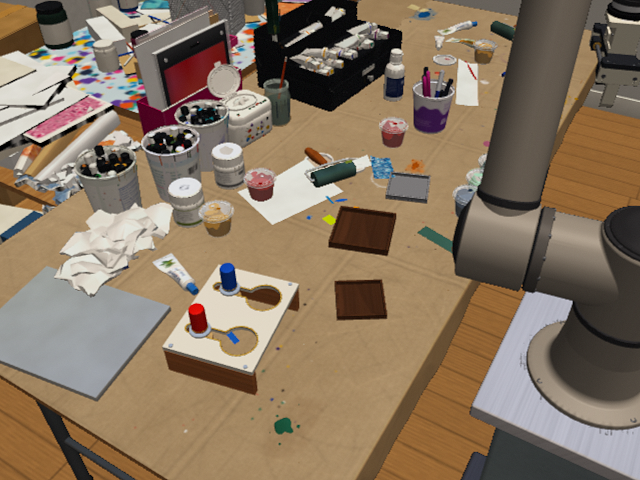

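Top view: candidates are the red handle (190,199), chosen, versus red paint cups (374,124) and (530,186), which are not stamps. For the tray: large dark (378,236), chosen, versus small dark (302,275) and grey (459,242). The scene view also shows a blue thing by the red slot's hole at (232,337), so I'll crop closely there.

```bash
python3 - <<'E'
from h import *
T=cap('top');S=cap('scene')
def blob(c,lo,hi,box):
    x0,y0,x1,y1=box;h=cv2.cvtColor(c['img'],cv2.COLOR_RGB2HSV)[y0:y1,x0:x1]
    m=cv2.inRange(h,lo,hi);n,l,s,ce=cv2.connectedComponentsWithStats(m)
    k=1+s[1:,4].argmax();return m,(l==k).astype('u1'),ce[k]+[x0,y0],s[k]+[x0,y0,0,0,0]
for nm,lo,hi,b in(('red',(0,150,80),(8,255,255),(170,180,210,215)),('redB',(170,150,80),(180,255,255),(170,180,210,215)),('blue',(100,150,50),(125,255,255),(222,175,250,205))):
    try:
        r=blob(T,lo,hi,b);print(nm,r[2],r[3],ray(T,*r[2],.105).round(4))
    except Exception as e: print(nm,e)
# plate
h=cv2.cvtColor(T['img'],cv2.COLOR_RGB2HSV)
m=cv2.inRange(h[160:265,150:285],(0,0,190),(180,60,255))
cs,_=cv2.findContours(m,cv2.RETR_EXTERNAL,2);c=max(cs,key=cv2.contourArea)
bx=cv2.boxPoints(cv2.minAreaRect(c))+[150,160]
P=np.array([ray(T,*p,.06) for p in bx]);print('plate',bx.round(1).tolist(),P.round(4).tolist(),P.mean(0).round(4))
cs,_=cv2.findContours(255-m,cv2.RETR_LIST,2)
for q in cs:
    if 150<cv2.contourArea(q)<1500: print('hole',cv2.contourArea(q),(np.array(cv2.boundingRect(q))+[150,160,0,0]))
# tray
m=cv2.inRange(h[195:275,335:420],(0,40,0),(20,255,120))
cs,_=cv2.findContours(m,cv2.RETR_EXTERNAL,2);c=max(cs,key=cv2.contourArea)
bx=cv2.boxPoints(cv2.minAreaRect(c))+[335,195]
P=np.array([ray(T,*p,.012) for p in bx]);print('tray',P.round(4).tolist(),P.mean(0).round(4),[np.linalg.norm(P[i]-P[i-1]).round(4) for i in range(4)])
a=T['img'][165:265,155:285];b=S['img'][250:400,150:310]
a=cv2.resize(a,(520,400),interpolation=2);b=cv2.resize(b,(280,262),interpolation=2)
o=np.zeros((400,800,3),'u1');o[:,:520]=a;o[:262,520:]=b
cv2.imwrite('pics/crop1.png',o[...,::-1])
E
```

```text
red [188.48920863 198.94244604] [182 192  15  14 139] [0.5699 0.2851 0.105 ]
redB attempt to get argmax of an empty sequence
blue [234.43442623 190.78688525] [228 185  13  13 122] [0.5847 0.1864 0.105 ]
plate [[165.1, 189.4], [253.5, 169.0], [268.7, 235.0], [180.3, 255.4]] [[0.6009, 0.3469, 0.06], [0.6409, 0.15, 0.06], [0.4925, 0.1189, 0.06], [0.4532, 0.3135, 0.06]] [0.5469 0.2324 0.06  ]
hole 994.5 [181 189  32  58]
hole 972.5 [227 179  30  57]
tray [[0.5289, -0.0471, 0.012], [0.566, -0.1654, 0.012], [0.45, -0.1997, 0.012], [0.4134, -0.0824, 0.012]] [ 0.4896 -0.1236  0.012 ] [np.float64(0.1208), np.float64(0.124), np.float64(0.121), np.float64(0.1228)]
```

View pics/crop1.png

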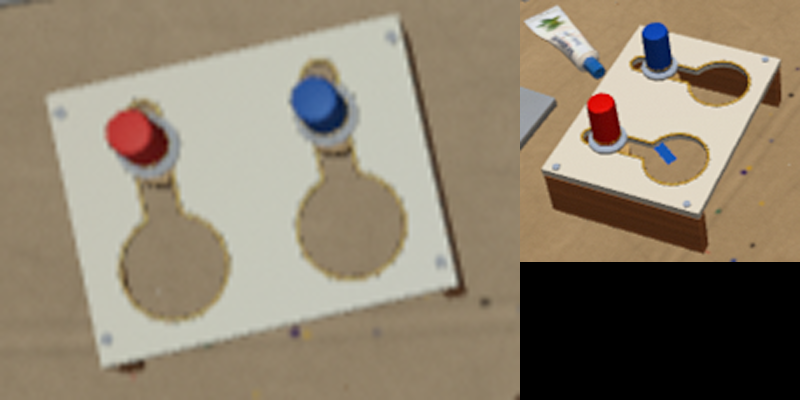

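The crop confirms the red stamp in the left slot (rack y=+50), blue in the other; the hole centre is at about top pixel (199,231). The blue patch is something flat on the table under the plate. Moving over with the tool aligned to the rack's axes.

{"name": "servo_tool", "arguments": {"translation": [[38.5,-28,0],[38.5,-28,0],[38.5,-28,0],[38.5,-28,0],[38.5,-28,0]], "roll": [5.3,5.3,5.3,5.3,5.3], "gripper": [-1,-1,-1,-1,-1]}}

```text
time_s: 0.7
eef_pos: [0.3046, -0.3006, 0.2377]
tool_rot: [3.141, -0.0, 0.204]
contact_force: [2.2, -0.6, -0.6]
finger_gap: 0.0917
grip_force: 0.0
```

```bash
cat >> h.py <<'E'
def go(x,y,z):
    s=bot.read_state();from scipy.spatial.transform import Rotation as Ro
    R=Ro.from_euler('xyz',s['tool_rot']).as_matrix()
    print('t',round(s['time_s'],2),'tcp',np.round(s['eef_pos'],4),'yaw',np.round(s['tool_rot'],4),'cm',(100*R.T@(np.array([x,y,z])-s['eef_pos'])).round(2),'gap',s['finger_gap'],np.round(s['contact_force'],1))
E
python3 - <<'E'
from h import *
T=cap('top')
print(ray(T,188.2,198,.112),ray(T,193.75,202.5,.064),ray(T,198.75,231.25,.06),ray(T,239.5,221,.06))
go(.44,-.12,.24);go(.54,.27,.24)
E
```

```text
[0.57076687 0.28412572 0.112     ] [0.56884685 0.28251518 0.064     ] [0.50521874 0.27269752 0.06      ] [0.52531032 0.18264455 0.06      ]
t 0.75 tcp [ 0.308  -0.2946  0.2377] yaw [-3.1382e+00 -2.9000e-03  2.0800e-01] cm [ 16.53 -14.36  -0.13] gap 0.09190181944785773 [ 1.2  6.2 -0.7]
t 0.75 tcp [ 0.308  -0.2946  0.2377] yaw [-3.1382e+00 -2.9000e-03  2.0800e-01] cm [ 3.437e+01 -5.045e+01  5.000e-02] gap 0.09190181944785773 [ 1.2  6.2 -0.7]
```

{"name": "servo_tool", "arguments": {"translation": [[34,-50,0],[34,-50,0],[34,-50,0],[34,-50,0],[34,-50,0]], "roll": [0,0,0,0,0], "gripper": [-1,-1,-1,-1,-1]}}

```text
time_s: 1.25
eef_pos: [0.4, -0.0695, 0.2379]
tool_rot: [3.141, -0.0, 0.204]
contact_force: [1.1, -0.4, -0.2]
finger_gap: 0.092
grip_force: 0.0
```

{"name": "servo_tool", "arguments": {"translation": [[20,-30,0],[20,-30,0],[20,-30,0],[20,-30,0],[20,-30,0]], "roll": [0,0,0,0,0], "gripper": [-1,-1,-1,-1,-1]}}

```text
time_s: 1.75
eef_pos: [0.4935, 0.1626, 0.2376]
tool_rot: [3.141, -0.0, 0.205]
contact_force: [1.6, -1.4, 0.2]
finger_gap: 0.0918
grip_force: 0.0
```

```bash
python3 - <<'E'
from h import *
go(.54,.27,.24)
E
```

```text
t 1.75 tcp [0.4935 0.1626 0.2376] yaw [ 3.1413 -0.      0.2047] cm [ 6.73 -9.57 -0.24] gap 0.09176906996162723 [ 1.6 -1.4  0.2]
```

{"name": "servo_tool", "arguments": {"translation": [[6.5,-9.2,0],[6.5,-9.2,0],[6.5,-9.2,0],[6.5,-9.2,0],[6.5,-9.2,0]], "roll": [0,0,0,0,0], "gripper": [-1,-1,-1,-1,-1]}}

```text
time_s: 2.25
eef_pos: [0.5377, 0.2627, 0.2373]
tool_rot: [3.141, 0.001, 0.204]
contact_force: [0.3, -0.2, -0.6]
finger_gap: 0.0917
grip_force: 0.0
```

```bash
python3 - <<'E'
from h import *
c=cap('wrist','w1.png');R=np.array(c['R']);print((-R.T@c['t']).round(3))
go(.57,.284,.24)
h=cv2.cvtColor(c['img'],cv2.COLOR_RGB2HSV)
m=cv2.inRange(h,(0,150,60),(8,255,255));n,l,s,ce=cv2.connectedComponentsWithStats(m)
k=1+s[1:,4].argmax();print(s[k],ce[k],ray(c,*ce[k],.112))
E
```

```text
[0.606 0.278 0.384]
t 2.3 tcp [0.5377 0.2623 0.2376] yaw [3.1409e+00 1.0000e-03 2.0320e-01] cm [ 3.6  -1.48 -0.25] gap 0.091430923588383 [ 0.1 -0.3 -0. ]
[270 162  34  37 906] [286.29580574 180.73178808] [0.57208499 0.28991433 0.112     ]
```

View pics/w1.png

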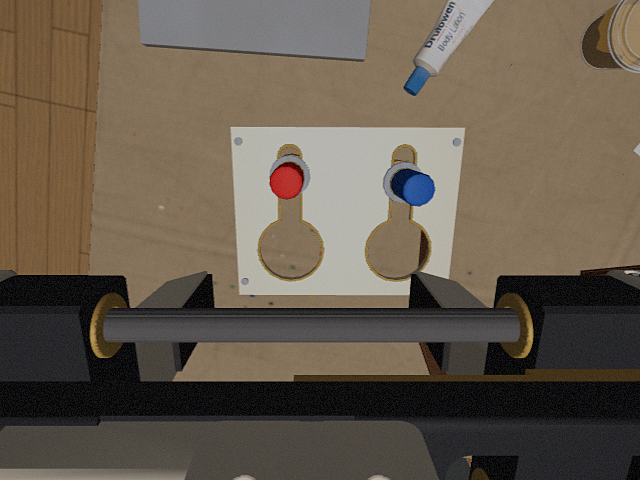

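The wrist view shows the red top at (286,180), its collar around (290,175), the hole at (291,249), and blue clear to the right at (414,188).

```bash
python3 - <<'E'
from h import *
c=cap('wrist')
for p,z in(((286.3,179.5),.112),((290.5,175),.064),((291,249),.06),((398,249),.06),((289,152),.06),((238,141),.06),((457,142),.06),((245,281),.06)): print(p,ray(c,*p,z).round(4))
E
```

```text
(286.3, 179.5) [0.5731 0.2897 0.112 ]
(290.5, 175) [0.5718 0.2889 0.064 ]
(291, 249) [0.5044 0.2757 0.06  ]
(398, 249) [0.5246 0.1782 0.06  ]
(289, 152) [0.5905 0.294  0.06  ]
(238, 141) [0.5907 0.3387 0.06  ]
(457, 142) [0.6281 0.1539 0.06  ]
(245, 281) [0.4642 0.3127 0.06  ]
```

{"name": "servo_tool", "arguments": {"translation": [[3.9,-1.85,0],[3.9,-1.85,3],[3.9,-1.85,6],[3.9,-1.85,9],[3.9,-1.85,9]], "roll": [0,0,0,0,0], "gripper": [-1,-1,-1,-1,-1]}}

```text
time_s: 2.85
eef_pos: [0.5703, 0.2873, 0.1438]
tool_rot: [3.14, 0.009, 0.202]
contact_force: [0.2, -0.8, -0.0]
finger_gap: 0.092
grip_force: 0.0
```

```bash
python3 - <<'E'
from h import *
go(.572,.2885,.082)
S=cap('scene')
h=cv2.cvtColor(S['img'],cv2.COLOR_RGB2HSV)
print(proj(S,(.572,.2885,.088)))
c=cap('wrist','w2.png')
E
```

```text
t 2.85 tcp [0.5703 0.2873 0.1438] yaw [3.1401 0.0086 0.2024] cm [ 0.25 -0.09  6.17] gap 0.09200642228680758 [ 0.2 -0.8 -0. ]
(np.float64(196.35105540977685), np.float64(317.7461548975939))
```

View pics/w2.png

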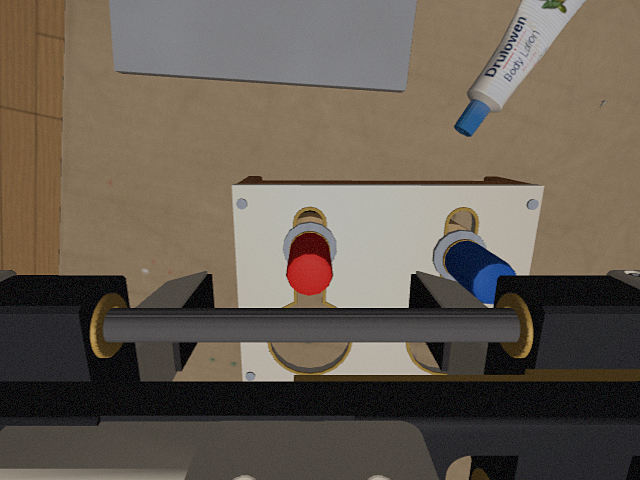

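Red is centred between the fingers (col 310), blue well clear (480,270). Descending.

{"name": "servo_tool", "arguments": {"translation": [[0,0,2],[0,0,4],[0,0,6],[0,0,6],[0,0,6]], "roll": [0,0,0,0,0], "gripper": [-1,-1,-1,-1,-1]}}

```text
time_s: 3.45
eef_pos: [0.5737, 0.2898, 0.0898]
tool_rot: [-3.141, -0.003, 0.204]
contact_force: [0.3, -0.1, 0.4]
finger_gap: 0.0915
grip_force: 0.0
```

```bash
python3 - <<'E'
from h import *
go(.572,.2885,.082)
E
```

```text
t 3.45 tcp [0.5737 0.2898 0.0898] yaw [-3.1413e+00 -2.8000e-03  2.0390e-01] cm [-0.19  0.09  0.78] gap 0.09147861432411453 [ 0.3 -0.1  0.4]
```

{"name": "servo_tool", "arguments": {"translation": [[-0.1,0.05,0.6],[-0.1,0.05,0.6],[-0.1,0.05,0.6],[-0.1,0.05,0.6],[-0.1,0.05,0.6]], "roll": [0,0,0,0,0], "gripper": [-1,-1,0,0.2,0.3], "force": 15}}

```text
time_s: 3.95
eef_pos: [0.5719, 0.2891, 0.0819]
tool_rot: [3.142, -0.0, 0.204]
contact_force: [0.2, -0.1, 0.1]
finger_gap: 0.0724
grip_force: 0.0
```

{"name": "servo_tool", "arguments": {"translation": [[0,0,0],[0,0,0],[0,0,0],[0,0,0],[0,0,0]], "roll": [0,0,0,0,0], "gripper": [0.6,1,1,1,1], "force": 15}}

```text
time_s: 4.45
eef_pos: [0.5718, 0.289, 0.0816]
tool_rot: [3.141, 0.0, 0.204]
contact_force: [0.7, 0.2, 0.2]
finger_gap: 0.0325
grip_force: 0.0
```

{"name": "servo_tool", "arguments": {"translation": [[0,0,0],[0,0,0],[0,0,0],[0,0,0],[0,0,0]], "roll": [0,0,0,0,0], "gripper": [1,1,1,1,1], "force": 20}}

```text
time_s: 4.95
eef_pos: [0.5717, 0.289, 0.0817]
tool_rot: [3.142, 0.0, 0.204]
contact_force: [-0.4, 0.5, 0.5]
finger_gap: 0.0253
grip_force: 20.0
```

{"name": "servo_tool", "arguments": {"translation": [[0,0,-0.2],[0,0,-0.4],[0,0,-0.4],[0,0,-0.4],[0,0,-0.4]], "roll": [0,0,0,0,0], "gripper": [1,1,1,1,1], "force": 20}}

```text
time_s: 5.45
eef_pos: [0.5717, 0.289, 0.0856]
tool_rot: [3.141, 0.0, 0.204]
contact_force: [-0.2, -0.2, -1.3]
finger_gap: 0.0257
grip_force: 20.0
```

```bash
python3 - <<'E'
from h import *
go(.505,.2748,.0856)
E
```

```text
t 5.45 tcp [0.5717 0.289  0.0856] yaw [3.1415e+00 1.0000e-04 2.0430e-01] cm [-6.82  0.04  0.  ] gap 0.02572377365098667 [-0.2 -0.2 -1.3]
```

Gripped and lifted 4 mm (weight about 1.2 N). Sliding 6.8 cm along the slot.

{"name": "servo_tool", "arguments": {"translation": [[-0.8,0,0],[-1.6,0,0],[-2.4,0,0],[-3.2,0,0],[-4,0,0]], "roll": [0,0,0,0,0], "gripper": [1,1,1,1,1]}}

```text
time_s: 5.95
eef_pos: [0.5317, 0.2808, 0.0858]
tool_rot: [3.142, 0.0, 0.204]
contact_force: [-0.8, -0.1, -0.6]
finger_gap: 0.0256
grip_force: 20.0
```

{"name": "servo_tool", "arguments": {"translation": [[-0.8,0,0],[-1.6,0,0],[-2.4,0,0],[-2.8,0,0],[-2.8,0,0]], "roll": [0,0,0,0,0], "gripper": [1,1,1,1,1]}}

```text
time_s: 6.45
eef_pos: [0.5047, 0.2752, 0.0858]
tool_rot: [3.141, 0.0, 0.205]
contact_force: [-0.2, -0.1, -0.4]
finger_gap: 0.0256
grip_force: 20.0
```

```bash
python3 - <<'E'
from h import *
go(.505,.2748,.0856)
S=cap('scene')['img'];T=cap('top')['img'];W=cap('wrist')['img']
o=np.zeros((600,800,3),'u1')
o[:300,:400]=cv2.resize(S[260:380,140:300],(400,300));o[:300,400:]=cv2.resize(T[165:265,155:288],(400,300));o[300:,:400]=cv2.resize(W,(400,300))
cv2.imwrite('pics/hole.png',o[...,::-1])
E
```

```text
t 6.45 tcp [0.5047 0.2752 0.0858] yaw [3.1415e+00 2.0000e-04 2.0450e-01] cm [0.02 0.05 0.02] gap 0.025596486323310505 [-0.2 -0.1 -0.4]
```

View pics/hole.png

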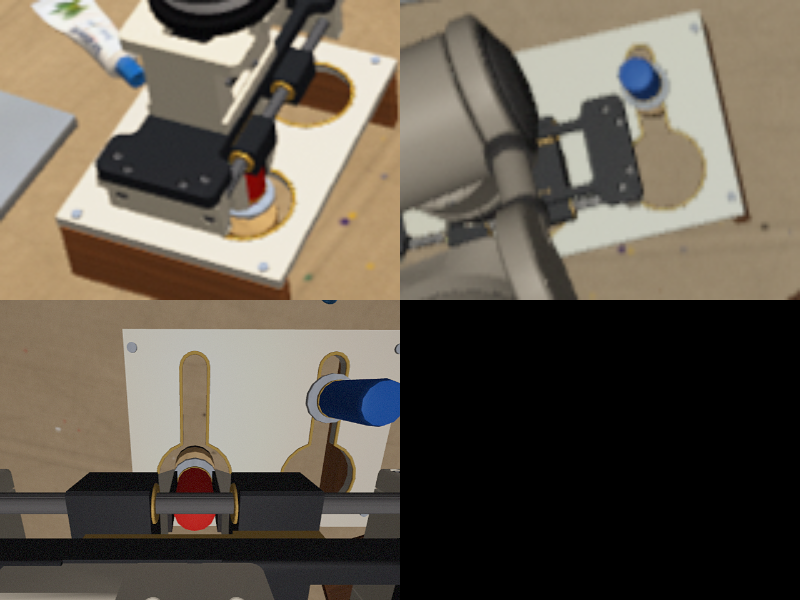

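The stamp sits in the round hole in both the scene view (253,205) and the wrist view (195,480), and blue is untouched. Lifting slowly at first.

{"name": "servo_tool", "arguments": {"translation": [[0,0,-0.6],[0,0,-1.2],[0,0,-1.8],[0,0,-2.4],[0,0,-3]], "roll": [0,0,0,0,0], "gripper": [1,1,1,1,1]}}

```text
time_s: 7.1
eef_pos: [0.5053, 0.2753, 0.1164]
tool_rot: [3.142, -0.0, 0.204]
contact_force: [-0.6, 0.3, -0.5]
finger_gap: 0.0256
grip_force: 20.0
```

{"name": "servo_tool", "arguments": {"translation": [[0,0,-1],[0,0,-3],[0,0,-5],[0,0,-7],[0,0,-7]], "roll": [0,0,0,0,0], "gripper": [1,1,1,1,1]}}

```text
time_s: 7.6
eef_pos: [0.5067, 0.2759, 0.1891]
tool_rot: [-3.141, -0.006, 0.204]
contact_force: [1.1, 0.0, -0.8]
finger_gap: 0.0255
grip_force: 20.0
```

```bash
python3 - <<'E'
from h import *
go(.4896,-.1236,.185)
T=cap('top');S=cap('scene')
for c,b in((T,(335,195,420,275)),(S,(322,200,402,260))):
    h=cv2.cvtColor(c['img'],cv2.COLOR_RGB2HSV)[b[1]:b[3],b[0]:b[2]]
    m=cv2.inRange(h,(0,40,0),(20,255,120));cs,_=cv2.findContours(m,0,2);q=max(cs,key=cv2.contourArea)
    M=cv2.moments(q);u,v=M['m10']/M['m00']+b[0],M['m01']/M['m00']+b[1];print(u,v,ray(c,u,v,.014).round(4))
E
```

```text
t 7.6 tcp [0.5067 0.2759 0.1891] yaw [-3.1407 -0.0062  0.2044] cm [-9.78 38.77  0.31] gap 0.025510566131936675 [ 1.1  0.  -0.8]
377.45292574287635 235.72402221001892 [ 0.4888 -0.123   0.014 ]
362.6544311498682 230.5325491786656 [ 0.4818 -0.1135  0.014 ]
```

{"name": "servo_tool", "arguments": {"translation": [[-0.5,2,0],[-1.5,6,0],[-2.5,10,0],[-3.5,14,0],[-4.5,18,0]], "roll": [0,0,0,0,0], "gripper": [1,1,1,1,1]}}

```text
time_s: 8.2
eef_pos: [0.4965, 0.0884, 0.1843]
tool_rot: [-3.141, 0.002, 0.205]
contact_force: [1.1, -0.1, -0.2]
finger_gap: 0.0257
grip_force: 20.0
```

{"name": "servo_tool", "arguments": {"translation": [[-1,4,0],[-2,8,0],[-3,12,0],[-4,16,0],[-5,19,0]], "roll": [0,0,0,0,0], "gripper": [1,1,1,1,1]}}

```text
time_s: 8.7
eef_pos: [0.4863, -0.1084, 0.1844]
tool_rot: [-3.141, 0.002, 0.203]
contact_force: [0.8, 0.0, -1.0]
finger_gap: 0.0255
grip_force: 20.0
```

{"name": "servo_tool", "arguments": {"translation": [[0,1,0],[0,1.6,0],[0,1.6,0],[0,1.6,0],[0,1.6,0]], "roll": [0,0,0,0,0], "gripper": [1,1,1,1,1]}}

```text
time_s: 9.2
eef_pos: [0.4905, -0.1207, 0.1856]
tool_rot: [-3.141, 0.0, 0.206]
contact_force: [0.6, 0.0, -1.4]
finger_gap: 0.0259
grip_force: 20.0
```

```bash
python3 - <<'E'
from h import *
go(.489,-.1225,.075)
S=cap('scene')['img'];W=cap('wrist')['img']
o=np.zeros((400,800,3),'u1')
o[:,:400]=cv2.resize(S[100:300,260:460],(400,400));o[:300,400:]=cv2.resize(W,(400,300))
cv2.imwrite('pics/tray.png',o[...,::-1])
E
```

```text
t 9.2 tcp [ 0.4905 -0.1207  0.1856] yaw [-3.1412e+00  3.0000e-04  2.0600e-01] cm [-0.18  0.15 11.06] gap 0.025890425363642187 [ 0.6  0.  -1.4]
```

View pics/tray.png

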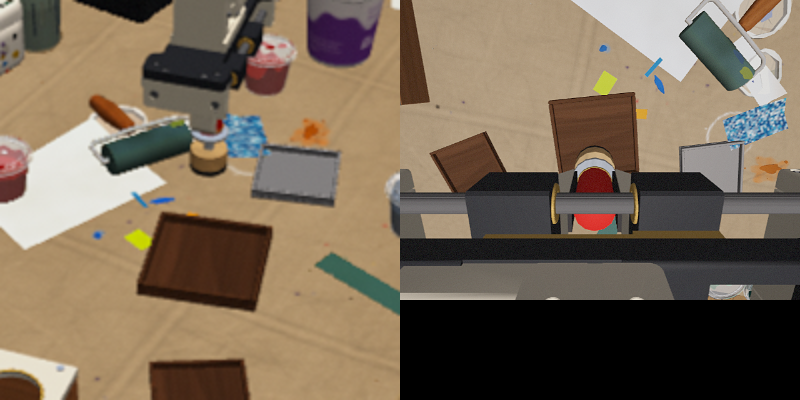

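The stamp hangs upright over the larger dark tray (scene crop tray (205,260), wrist (595,130)). Lowering.

{"name": "servo_tool", "arguments": {"translation": [[-0.1,0.1,3],[-0.1,0.1,6],[-0.1,0.1,9],[-0.1,0.1,10.5],[-0.1,0.1,11]], "roll": [0,0,0,0,0], "gripper": [1,1,1,1,1]}}

```text
time_s: 9.8
eef_pos: [0.4888, -0.1223, 0.0741]
tool_rot: [-3.14, 0.003, 0.205]
contact_force: [1.1, 0.1, -0.7]
finger_gap: 0.0253
grip_force: 20.0
```

{"name": "servo_tool", "arguments": {"translation": [[0,0,0],[0,0,0.2],[0,0,0.4],[0,0,0.6],[0,0,0.7]], "roll": [0,0,0,0,0], "gripper": [1,1,1,1,1]}}

```text
time_s: 10.3
eef_pos: [0.4897, -0.1232, 0.0689]
tool_rot: [3.141, -0.0, 0.204]
contact_force: [0.0, 0.2, -1.5]
finger_gap: 0.0255
grip_force: 20.0
```

{"name": "servo_tool", "arguments": {"translation": [[0,0,0],[0,0,0.1],[0,0,0.1]], "roll": [0,0,0], "gripper": [1,1,1]}}

```text
time_s: 10.6
eef_pos: [0.4897, -0.1232, 0.0677]
tool_rot: [3.142, 0.0, 0.204]
contact_force: [-0.7, -0.1, -1.9]
finger_gap: 0.0254
grip_force: 20.0
```

{"name": "servo_tool", "arguments": {"translation": [[0,0,0.1],[0,0,0.15],[0,0,0.2],[0,0,0.2]], "roll": [0,0,0,0], "gripper": [1,1,1,1]}}

```text
time_s: 11.0
eef_pos: [0.4896, -0.1231, 0.0656]
tool_rot: [-3.142, 0.0, 0.204]
contact_force: [-0.1, -0.1, -1.2]
finger_gap: 0.0257
grip_force: 20.0
```

{"name": "servo_tool", "arguments": {"translation": [[0,0,0.05],[0,0,0.1],[0,0,0.1]], "roll": [0,0,0], "gripper": [1,1,1]}}

```text
time_s: 11.3
eef_pos: [0.4896, -0.1232, 0.0647]
tool_rot: [3.142, 0.0, 0.204]
contact_force: [-0.4, 0.6, -0.9]
finger_gap: 0.0255
grip_force: 20.0
```

{"name": "servo_tool", "arguments": {"translation": [[0,0,0.05],[0,0,0.1],[0,0,0.1]], "roll": [0,0,0], "gripper": [1,1,1]}}

```text
time_s: 11.6
eef_pos: [0.4898, -0.1232, 0.0646]
tool_rot: [3.141, -0.001, 0.204]
contact_force: [-1.9, 1.1, 7.8]
finger_gap: 0.0253
grip_force: 20.0
```

Contact (8 N upward). Now releasing: relax the grip, then open.

{"name": "servo_tool", "arguments": {"translation": [[0,0,-0.05],[0,0,-0.05],[0,0,-0.05],[0,0,-0.05]], "roll": [0,0,0,0], "gripper": [1,1,1,1], "force": 5}}

```text
time_s: 12.0
eef_pos: [0.4898, -0.1232, 0.0646]
tool_rot: [3.141, -0.0, 0.204]
contact_force: [-1.6, 1.6, 5.3]
finger_gap: 0.0257
grip_force: 5.0
```

{"name": "servo_tool", "arguments": {"translation": [[0,0,0],[0,0,0],[0,0,0],[0,0,0],[0,0,0]], "roll": [0,0,0,0,0], "gripper": [0.4,0.2,0,-0.3,-0.5]}}

```text
time_s: 12.5
eef_pos: [0.4896, -0.1232, 0.0641]
tool_rot: [3.142, 0.0, 0.204]
contact_force: [0.2, 0.2, -0.7]
finger_gap: 0.0546
grip_force: 0.0
```

{"name": "servo_tool", "arguments": {"translation": [[0,0,0],[0,0,0],[0,0,0],[0,0,0],[0,0,0]], "roll": [0,0,0,0,0], "gripper": [-0.5,-0.5,-0.5,-0.5,-0.5]}}

```text
time_s: 13.0
eef_pos: [0.4897, -0.1232, 0.0642]
tool_rot: [3.141, -0.0, 0.204]
contact_force: [-0.2, -0.3, -0.3]
finger_gap: 0.0691
grip_force: 0.0
```

{"name": "servo_tool", "arguments": {"translation": [[0,0,-1.5],[0,0,-4],[0,0,-8],[0,0,-12],[0,0,-16]], "roll": [0,0,0,0,0], "gripper": [-0.5,-0.5,-0.5,-0.5,-0.5]}}

```text
time_s: 13.5
eef_pos: [0.4893, -0.123, 0.2258]
tool_rot: [-3.142, 0.0, 0.204]
contact_force: [-0.0, -0.6, -0.6]
finger_gap: 0.0689
grip_force: 0.0
```

{"name": "servo_tool", "arguments": {"translation": [[0,0,0],[0,0,0],[0,0,0]], "roll": [0,0,0], "gripper": [-0.5,-0.5,-0.5]}}

```text
time_s: 13.8
eef_pos: [0.4889, -0.1229, 0.2229]
tool_rot: [-3.14, 0.002, 0.204]
contact_force: [0.4, -0.8, -0.0]
finger_gap: 0.0692
grip_force: 0.0
```

```bash
python3 - <<'E'
from h import *
go(.49,-.123,.2)
S=cap('scene')['img'];W=cap('wrist')['img']
o=np.zeros((480,800,3),'u1')
o[:,:480]=cv2.resize(S[170:370,190:390],(480,480));o[:240,480:]=cv2.resize(W,(320,240))
cv2.imwrite('pics/end.png',o[...,::-1])
E
```

```text
t 13.8 tcp [ 0.4889 -0.1229  0.2229] yaw [-3.1403e+00  2.1000e-03  2.0430e-01] cm [0.11 0.04 2.29] gap 0.06921956581597259 [ 0.4 -0.8 -0. ]
```

View pics/end.png

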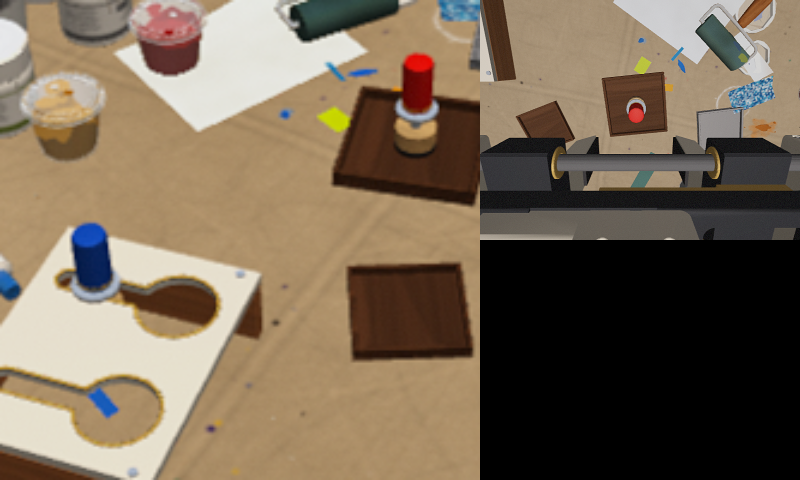

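The red stamp stands upright in the larger dark tray (416,105), blue still hangs in its slot (92,260), and the gripper is clear.

```bash
python3 -c "
from cell import bot
print(bot.sign_off())"
```

```text
the job is handed in; nothing more can be done
None
```

The red stamp was slid along its slot to the round end, lifted out, set upright in the larger dark tray and released; the blue stamp still hangs in its slot, and the job was handed in at about 14 s.

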